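Set the gap of a bench block press

ROBOT

A 6-joint arm with a two-finger parallel gripper is mounted at the origin on a cart in front of the work surface, level with it; the furniture and walls round the work are solid. World frame = base frame: x ahead of the robot, y to its left, z up, the work surface at z = 0. Lengths are in m, angles in rad, forces in N, time in s.
With the tool pointing down it reaches from about 0.275 to 1 m from the base axis. Payload 8.4 kg.
Tool frame: the origin (TCP) lies midway between the tips of the shut fingers; the grasp point (between the pads) lies 19 mm behind it; z points along the fingers, y is the direction in which the jaws open and shut (so a half turn about z gives the same grasp; the last joint's range is limited). The gripper opens to 85 mm and grips with 20 to 120 N. Pads are 22 mm wide; open, the fingers measure 114 mm over their backs; the gripper's body (76 mm by 85 mm) begins 54 mm behind the grasp point. The pads swing forward as they close: fully open they stand 13 mm farther back than shut.
Start: joints at [1.242, 0.353, 1.633, -0, 1.155, -0.002], TCP at [0.201, 0.592, 0.231] pointing down, gripper open.
Joint ranges: [-2.63, 2.63], [-0.92, 2.1], [0.06, 2.66], [-1.3, 4.44], [0, 2.69], [-3.02, 3.02]. Speed limits (rad/s): [2.22, 2.22, 2.79, 3.14, 3.14, 3.14].

INTERFACE

Orientations are given as a rotation vector (axis times angle).
In Python, from station import state, viewer, env gives the robot as it stands. The module is installed in compiled form; this text tells all that it offers.
- The arm moves only by the shell command python3 -m jog 'ROWS' [OPENING] [FORCE]. ROWS is JSON, a list of rows, each a list of 2 entries, a list of its own where there are three numbers: the shift along the tool's x, y, z in m, then the turn about the tool's z in rad. In form: [[[x, y, z], spin], ...]. A call has 1 to 12 rows; each row shifts and turns the commanded pose from where the row before left it, along the tool's axes as they then stand; what a row does not reach is not made up. A row lasts 1/10 s, in which the tool goes at most 50 mm and 8.59 degrees, less where a joint would pass 70% of its speed; a pose out of reach is approached as far as the arm can. A call is refused whole if a number of a shift passes 0.05 or a number of a turn 0.15, either way. A call with a gripper value outside its range is refused whole. OPENING is the finger opening in m, from 0 to 0.0854, set as the call begins (- or left out, the last holds). The fingers move at their own pace and stop on an object; FORCE is the grip in N (left out, the last holds). Time passes only in rows, so rows that do not move let the fingers close. It gives the time, the measured TCP pose, the force and the opening at its end, in the units of the state.
- state(): the state, without advancing time (a new reading comes with each control period).
- viewer.snapshot(name): name is "scene" or "top"; returns (picture, depth): 420x560x3 uint8, red, green, blue; 420x560 float32, m along the optical axis (not along the pixel's ray), 0 where there is no reading.
- viewer.get_calibration(name): a dict with "K" (3x3 intrinsics, pixels), "k1" (the pictures are not rectified: a ray, as slopes to the right and down, at radius r is drawn at 1 + k1 r^2 times it, then the intrinsics apply), "eye" and "attitude" of the camera in the world. Camera axes: x right, y down, z forward; pixel columns grow to the right and rows downward; lengths in m; the calibration is good to about 2 mm. A picture is of the moment at which its call begins. get_calibration takes no time and is no camera call.
- env.sign_off(): hands the job in, once; it reports no verdict.
The state is a dict: "time": time; "joints": joint angles; "joint_vel": joint speeds; "tau": joint torques, N m; "position": TCP position; "tool_rot": TCP orientation; "force": force on the tool from outside, world axes, zero at the start; "torque": the same for the moment, N m; "finger_gap": opening from 0.0 (shut) to 1.0 (fully open).
Only numpy, scipy, OpenCV 4.12 (cv2) and the standard library are available. Lean on these libraries where they do the work, as an engineer would, in place of code of your own. Each camera call takes 0.05 s, during which the arm holds its last target.

TASK

The block is loaded, so close up the small bench press: first push its bed fully home by the blue end plate. Then take the red handle on the handwheel and turn the wheel clockwise (seen from above) down to its stop, and from the stop back it off exactly two full turns, leaving the bed home. Finish still gripping the red handle, with the wheel standing still, and leave the jar, roller, rubbing pad and tin round the press where they are.

Things in the scene. Friction and masses are not known exactly. Their poses are not given: they have to be found in the camera images.
- press: small grey bench press fixed to the table: base plate 190 x 260 x 20 mm, two steel columns, a grey crosshead with its top at 161 mm, a screw with a dark handwheel on top. Origin: centre of the underside of the base, on the table, straight below the wheel's axis. Its y axis points the way the bed slides out (to the robot's left, give or take the yaw of the press), z up.
- bed (a joint): how far the sliding bed stands out of the press, m: 0 = fully home against its stop, up to 0.1 = out. It slides along the y axis of the press, with about 2 N of friction, and stays where it is left; it starts 45 to 90 mm out, and the home stop is hard. The aluminium bed carries a green-topped block that is fixed to it.
- bed_pull (a point): middle of the top edge of the blue upright plate at the outer end of the bed. The plate is 80 mm wide (along the press's x), 12 mm thick (along the press's y) and reaches from 23 to 75 mm above the table. This point moves with the bed; fully home it lies at y = 152 mm in the frame of the press.
- wheel (a joint): angle of the handwheel, rad: 0 = at its lower stop (platen down on the block), growing counterclockwise seen from above (opening); one turn is 6.283, upper stop at 18.85. Friction is about 0.12 N m (some 2 N at the handle) and it stays where it is left. The platen rises 6 mm a turn. It starts about half a turn to one turn above the stop; the stop is hard and easily felt.
- wheel_hub (a point): top of the handwheel's hub, on its vertical axis, 204 mm above the table. The wheel has a rim of 55 mm radius, 12 mm thick, with its top 196 mm above the table; it does not rise or sink as it turns, and fingers cannot reach down between its spokes.
- crank_grip: upright red handle on the wheel's rim, 24 mm in diameter and 54 mm tall, 55 mm from the wheel's axis. Origin: its middle, 229 mm above the table (it reaches from 202 to 256 mm). It spins freely on its own pin, so a gripper can hold it from above and keep its own heading while it carries it round the circle.
- ink_black: jar of ink with black lid, loose, 48 mm in diameter, 50 mm tall, on the robot's side of the press; origin centre of its underside
- brayer: ink roller with wooden handle, loose, 79 x 164 x 31 mm, lying behind the press; origin centre of its underside
- baren: round dark wooden rubbing pad with a bar on top, loose, 95 mm in diameter, 27 mm tall, at the right; origin centre of its underside
- pin_tin: round red tin, loose, 64 mm in diameter, 27 mm tall, at the right; origin centre of its underside

How it is judged:
On the way, in this order (a step that is already met when the one before it is completed fails the run):
1. the bed is fully home while the wheel is still open (value of joint bed below 0.004 m and value of joint wheel above 1 rad), for 0.2 s.
2. the wheel is down at its stop, with the bed home (value of joint wheel below 0.1 rad and value of joint bed below 0.006 m), for 0.1 s.
At the end, for the whole second after the job is handed in: The wheel stands still two turns up from its stop (12.57 rad, within 0.3 rad or 17 degrees), the bed is within 6 mm of fully home, and the gripper still holds the red handle between its fingers (over 2 N of contact, handle's axis within 16 mm of the grasp point) (value of joint wheel between 12.266 and 12.866 rad and velocity of joint wheel between -0.1 and 0.1 rad/s and value of joint bed below 0.006 m and contact force between the fingers and crank_grip above 2 N and horizontal distance between the grasp point and crank_grip below 0.016 m); the arm keeps its last pose, push and grip.
It fails at once if a loose bystander is shifted by more than 30 mm (distance of any of ink_black, brayer, baren, pin_tin from where it was at the start of the episode above 0.03 m).
It also fails if it takes over 72 s, if anything falls off the work surface, if the arm or the gripper's body presses on something with over 40 N, if the wrist force passes 120 N, or if a joint passes its speed limit or range.

## Working session

There is one attempt and no reset: what is moved stays moved. The work goes in short steps, Python scripts to look and compute and a shell command to move; the robot and the scene stay as the last step left them, time stands still between calls to the robot, and variables do not carry over. Pictures are saved under pics/ and viewed, and the job is handed in when it is done.

```bash
mkdir -p pics; python3 - <<'E'
from station import state, viewer, env
import cv2
s=state(); print(s)
for n in("scene","top"):
    p,d=viewer.snapshot(n); cv2.imwrite(f"pics/{n}0.png",p[:,:,::-1]); print(viewer.get_calibration(n))
    import numpy as np; np.savez(f"pics/{n}0.npz",p=p,d=d)
E
```

```text
{'time': 0.0, 'joints': array([ 1.24158073e+00,  3.53643086e-01,  1.63415797e+00,  5.31608190e-06,
        1.15517860e+00, -2.42316615e-03]), 'joint_vel': array([ 0.00040247, -0.00026329,  0.00060759, -0.0011102 , -0.00205868,
       -0.00036361]), 'tau': array([-2.07309895e-03, -6.05248618e+01, -3.42054141e+01, -1.86331836e-04,
        9.48088156e-03,  3.31952833e-05]), 'position': array([0.20048536, 0.59146211, 0.23055464]), 'tool_rot': array([-5.11008440e-01, -3.09951635e+00,  2.14738531e-03]), 'force': array([0.09275672, 0.16473599, 0.5655507 ]), 'torque': array([ 0.03914196, -0.03440307, -0.0743264 ]), 'finger_gap': 1.0003369716645396}
{'K': array([[528.49108063,   0.        , 283.9431482 ],
       [  0.        , 528.49108063, 209.08316139],
       [  0.        ,   0.        ,   1.        ]]), 'k1': -0.0037530666910065634, 'eye': array([ 0.13182674, -0.87943218,  0.93481627]), 'attitude': array([-2.26124826,  0.59771261, -0.25715123])}
{'K': array([[424.62374162,   0.        , 277.69232926],
       [  0.        , 424.62374162, 210.17744921],
       [  0.        ,   0.        ,   1.        ]]), 'k1': -0.11776249650848872, 'eye': array([ 0.28827405, -0.16527828,  1.37087724]), 'attitude': array([-2.20822453,  1.98981218, -0.22868419])}
```

View pics/scene0.png

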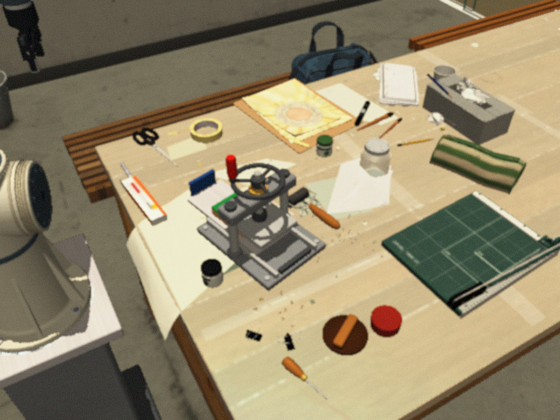

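View pics/top0.png

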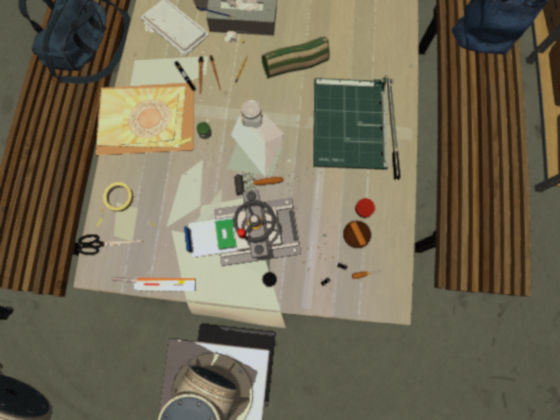

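The scene view shows the red handle at about (232,167), the blue plate at (203,182), the wheel at (258,182) and the jar at (212,271). In the top view the red handle is near (241,232), the blue plate at (187,238) and the wheel at (257,222). Next I'll measure them.

```bash
cat > h.py <<'E'
import numpy as np, cv2
from scipy.spatial.transform import Rotation as R
from station import state, viewer, env
def cam(n):
    c=viewer.get_calibration(n); return c
def proj(n,P):
    c=cam(n); M=R.from_rotvec(c['attitude']).as_matrix()
    q=(np.atleast_2d(P)-c['eye'])@M; s=q[:,:2]/q[:,2:]; r2=(s**2).sum(1,keepdims=True)
    s=s*(1+c['k1']*r2); return s*c['K'][0,0]+c['K'][:2,2]
def ray(n,uv):
    c=cam(n); M=R.from_rotvec(c['attitude']).as_matrix()
    d=(np.atleast_2d(uv).astype(float)-c['K'][:2,2])/c['K'][0,0]; s=d.copy()
    for _ in range(20): s=d/(1+c['k1']*(s**2).sum(1,keepdims=True))
    return c['eye'],np.c_[s,np.ones(len(s))]@M.T
def onz(n,uv,z):
    e,d=ray(n,uv); return e+d*((z-e[2])/d[:,2:])
def pts(n,uv,depth):
    e,d=ray(n,uv); return e+d*np.asarray(depth)[:,None]
E
python3 - <<'E'
from h import *
for n in("scene","top"):
    f=np.load(f"pics/{n}0.npz"); p,d=f['p'],f['d']; h=cv2.cvtColor(p,cv2.COLOR_RGB2HSV)
    H,S,V=[h[...,i].astype(int) for i in range(3)]
    for nm,m in(("red",((H<6)|(H>174))&(S>200)&(V>100)),("blue",(H>105)&(H<125)&(S>150)&(V>50)),("green",(H>50)&(H<75)&(S>150))):
        k,l,st,c=cv2.connectedComponentsWithStats(m.astype(np.uint8))
        for i in range(1,k):
            if st[i,4]<15: continue
            x,y=c[i]
            v,u=np.where(l==i); P=pts(n,np.c_[u,v],d[v,u]); P=P[d[v,u]>0]
            print(n,nm,st[i],c[i].round(1),np.median(P,0).round(3),P.min(0).round(3),P.max(0).round(3))
    x0,y0,w,hh=(120,130,240,200) if n=="scene" else (150,160,180,140)
    cv2.imwrite(f"pics/{n}0c.png",cv2.resize(p[y0:y0+hh,x0:x0+w,::-1],None,fx=3,fy=3,interpolation=cv2.INTER_CUBIC))
E
```

```text
scene red [227 155   9  23 168] [230.9 165.7] [ 0.466 -0.062  0.239] [ 0.458 -0.067  0.207] [ 0.476 -0.047  0.258]
scene red [372 306  29  25 571] [386.1 318.4] [ 0.63  -0.427  0.026] [ 0.599 -0.458  0.021] [ 0.66  -0.396  0.032]
scene blue [190 170  25  24 243] [201.6 181.8] [0.457 0.124 0.062] [0.425 0.112 0.035] [0.495 0.14  0.077]
scene green [213 193  24  19  67] [223.6 201.6] [0.472 0.031 0.058] [ 0.414 -0.096  0.053] [0.513 0.046 0.189]
top red [356 199  18  18 230] [364.7 207.4] [ 0.629 -0.425  0.028] [ 0.6   -0.452  0.02 ] [ 0.659 -0.395  0.035]
top red [238 229   7   8  36] [241.3 232.2] [ 0.47  -0.057  0.257] [ 0.46  -0.064  0.248] [ 0.478 -0.047  0.262]
top blue [185 228   5  23  64] [187.3 238.9] [0.459 0.125 0.075] [0.427 0.115 0.067] [0.493 0.138 0.081]
top green [217 220  18  28 282] [225.4 233.6] [0.492 0.01  0.059] [ 0.448 -0.019  0.051] [0.536 0.043 0.066]
```

View pics/scene0c.png

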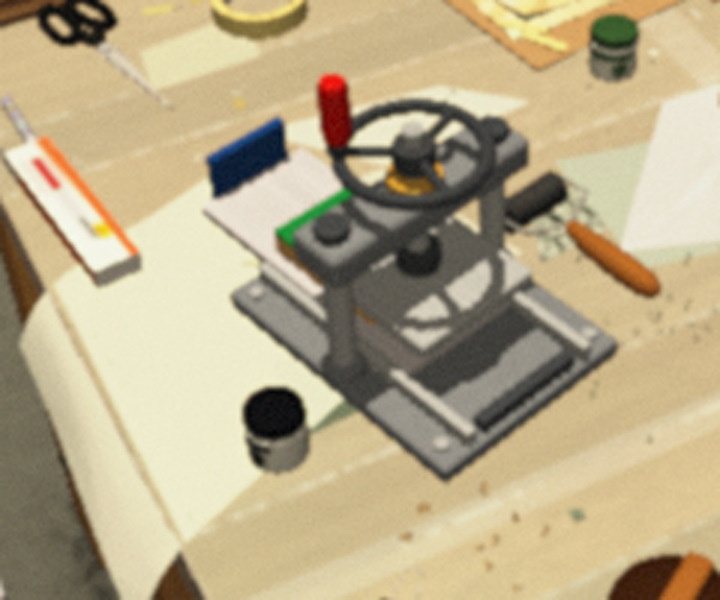

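View pics/top0c.png

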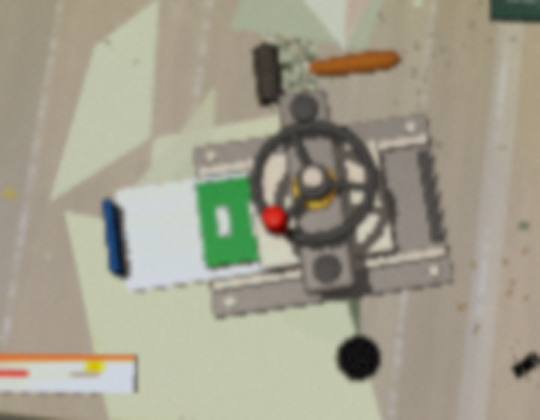

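```bash
python3 - <<'E'
from h import *
print(onz("top",[[255,219.5]],.204),onz("scene",[[256.7,173.3]],.204))
for n in("scene","top"):
    f=np.load(f"pics/{n}0.npz"); p,d=f['p'],f['d']
    v,u=np.mgrid[0:420,0:560]; v=v.ravel();u=u.ravel()
    P=pts(n,np.c_[u,v],d.ravel()); h=cv2.cvtColor(p,cv2.COLOR_RGB2HSV).reshape(-1,3)
    box=(P[:,0]>.35)&(P[:,0]<.65)&(P[:,1]>-.25)&(P[:,1]<.2)
    rim=box&(P[:,2]>.186)&(P[:,2]<.199)
    Q=P[rim]
    from scipy.optimize import least_squares
    r=least_squares(lambda a:np.hypot(Q[:,0]-a[0],Q[:,1]-a[1])-.055,[.5,-.1],loss='soft_l1',f_scale=.004); print(n,"rim",r.x,len(Q),np.std(r.fun))
    for nm,m in(("blue",(h[:,0]>105)&(h[:,0]<125)&(h[:,1]>150)&(h[:,2]>50)),("green",(h[:,0]>50)&(h[:,0]<75)&(h[:,1]>150)),("colhead",(P[:,2]>.15)&(P[:,2]<.172)),("base",(P[:,2]>.013)&(P[:,2]<.024)&(h[:,1]<60))):
        Q=P[m&box]; rc=cv2.minAreaRect((Q[:,:2]*1000).astype(np.float32)); print(n,nm,rc,len(Q))
    for nm,z,c in(("jar",.05,None),):
        m=box&(P[:,2]>.04)&(P[:,2]<.056)&(h[:,2]<60)&(P[:,0]<.42); print(nm,P[m].mean(0),m.sum())
E
```

```text
[[ 0.51749923 -0.08501912  0.204     ]] [[ 0.52003339 -0.07377968  0.204     ]]
scene rim [ 0.51546229 -0.08382203] 895 0.014530299913877307
scene blue ((460.2551574707031, 124.75798034667969), (72.70063018798828, 12.957551956176758), 17.0335636138916) 241
scene green ((458.3688659667969, -19.795188903808594), (162.29315185546875, 58.30059051513672), 67.5414047241211) 67
scene colhead ((514.7157592773438, -83.9361343383789), (199.58656311035156, 52.7574462890625), 14.547811508178711) 1052
scene base ((514.6090087890625, -74.95394897460938), (325.0187072753906, 285.7598876953125), 77.85932159423828) 2556
jar [ 0.36680603 -0.14215569  0.04901745] 235
top rim [ 0.51600138 -0.08145751] 545 0.011891512268545453
top blue ((460.5149841308594, 125.6304931640625), (69.10725402832031, 8.599669456481934), 15.304889678955078) 64
top green ((492.01031494140625, 12.408454895019531), (81.26180267333984, 46.757537841796875), 14.786198616027832) 282
top colhead ((516.534912109375, -81.6845703125), (200.59275817871094, 50.001686096191406), 14.598170280456543) 759
top base ((524.5366821289062, -7.386932373046875), (243.58265686035156, 400.0513000488281), 14.607255935668945) 1427
jar [ 0.36791078 -0.13860643  0.05108074] 118
```

```bash
python3 -m jog '[[[0,0,0],-0.146],[[0,0,0],-0.146],[[0,0,0],-0.146],[[0,0,0],-0.146],[[0,0,0],0]]' 0 40; python3 - <<'E'
from h import *
s=state(); M=R.from_rotvec(s['tool_rot']).as_matrix(); print(M.round(3),s['position'],s['joints'].round(2))
g=np.array([.448,.178,.15])-s['position']; print(M.T@g)
E
```

```text
time: 0.6
position: [0.2005, 0.5917, 0.2309]
tool_rot: [0.406, -3.115, 0.001]
force: [-0.4, 0.0, 0.2]
finger_gap: 0.144
[[-0.967 -0.257 -0.   ]
 [-0.257  0.967 -0.001]
 [ 0.    -0.001 -1.   ]] [0.20053153 0.59170415 0.23090342] [ 1.24  0.35  1.63 -0.    1.16 -0.59]
[-0.13309544 -0.46329315  0.08113067]
```

```bash
python3 -m jog '[[[-0.013,-0.04,0],0],[[-0.013,-0.04,0],0],[[-0.013,-0.04,0],0],[[-0.013,-0.04,0],0],[[-0.013,-0.04,0],0],[[-0.013,-0.04,0],0],[[-0.013,-0.04,0],0],[[-0.013,-0.04,0.01],0],[[-0.013,-0.04,0.03],0],[[-0.013,-0.04,0.03],0],[[0,-0.03,0.03],0],[[0,0,0],0]]'; python3 - <<'E'
from h import *
s=state(); M=R.from_rotvec(s['tool_rot']).as_matrix(); print(s['position'],s['joints'].round(2))
yp=np.array([-.252,.968,0]);xp=np.array([.968,.252,0]);o=np.array([.516,-.083,0]); g=s['position']-o; print("press frame",g@xp,g@yp)
p,d=viewer.snapshot("scene");cv2.imwrite("pics/scene1.png",p[:,:,::-1])
E
```

```text
time: 1.8
position: [0.4324, 0.2074, 0.1297]
tool_rot: [0.39, -3.111, 0.004]
force: [-0.5, -0.2, -0.1]
finger_gap: -0.004
[0.432439   0.20735403 0.12971316] [ 0.44  0.27  2.03 -0.    0.86 -1.38]
press frame -0.007717826786762416 0.30212007640345995
```

View pics/scene1.png

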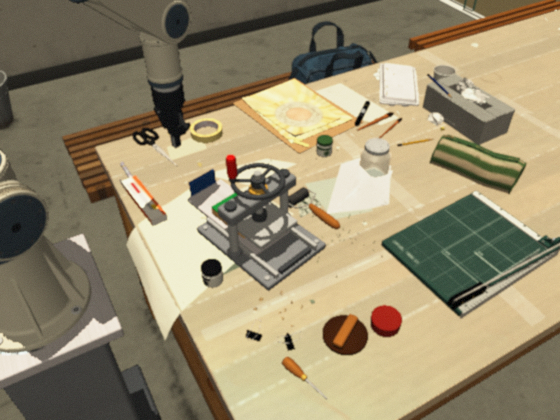

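The gripper hangs closed at about (178,140), clear beyond the blue plate. Next I'll lower it and start the push.

```bash
python3 -m jog '[[[-0.004,0,0.028],0],[[-0.004,0,0.028],0],[[0,0,0.027],0],[[0,-0.02,0],0],[[0,-0.02,0],0],[[0,-0.01,0],0],[[0,0,0],0]]'; python3 -m jog '[[[0,-0.01,0],0],[[0,-0.01,0],0],[[0,-0.01,0],0],[[0,-0.01,0],0],[[0,-0.01,0],0],[[0,0,0],0]]' ; python3 - <<'E'
from h import *
s=state(); print(s['position'],s['joints'].round(2),s['force'])
yp=np.array([-.252,.968,0]);xp=np.array([.968,.252,0]);o=np.array([.516,-.083,0]); g=s['position']-o; print("press frame",g@xp,g@yp)
p,d=viewer.snapshot("top");cv2.imwrite("pics/top2.png",cv2.resize(p[160:300,150:330,::-1],None,fx=3,fy=3))
p,d=viewer.snapshot("scene");cv2.imwrite("pics/scene2.png",cv2.resize(p[100:300,120:360,::-1],None,fx=3,fy=3))
E
```

```text
time: 2.55
position: [0.4555, 0.1653, 0.051]
tool_rot: [-0.399, 3.115, 0.001]
force: [0.4, 0.1, 0.1]
finger_gap: -0.001
time: 3.15
position: [0.4676, 0.1154, 0.0501]
tool_rot: [0.401, -3.116, 0.001]
force: [0.1, 0.2, 0.8]
finger_gap: -0.0
[0.46762195 0.11538851 0.05014248] [ 0.24  0.4   2.07 -0.    0.67 -1.59] [0.07743008 0.15998429 0.80041703]
press frame 0.0031639535430831585 0.20423134636607732
```

View pics/scene2.png

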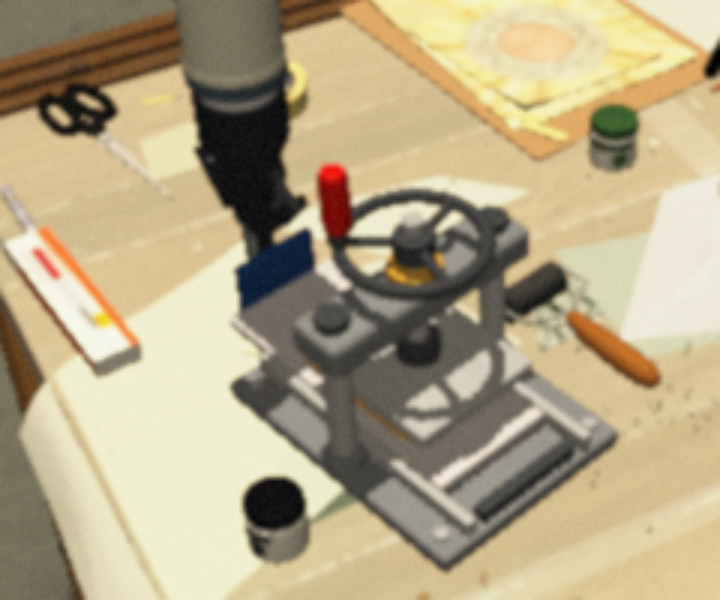

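The bed is sliding: the plate now stands at about (275,270) in the crop, nearer the press, with the gripper behind it. I'll continue gently to the home stop.

```bash
python3 -m jog '[[[0,-0.006,0],0],[[0,-0.006,0],0],[[0,-0.006,0],0],[[0,-0.004,0],0],[[0,0,0],0]]'; python3 -m jog '[[[0,-0.003,0],0],[[0,-0.003,0],0],[[0,0,0],0]]';python3 -m jog '[[[0,-0.002,0],0],[[0,-0.002,0],0],[[0,0,0],0]]'; python3 -m jog '[[[0,-0.002,0],0],[[0,0,0],0]]'
```

```text
time: 3.75
position: [0.4733, 0.0948, 0.0502]
tool_rot: [-0.402, 3.116, -0.0]
force: [0.2, 0.4, -0.4]
finger_gap: -0.001
time: 4.05
position: [0.4748, 0.0894, 0.0503]
tool_rot: [-0.403, 3.115, -0.0]
force: [-0.2, -0.2, -0.1]
finger_gap: -0.003
time: 4.35
position: [0.4758, 0.0857, 0.0503]
tool_rot: [-0.403, 3.115, 0.0]
force: [-0.1, 0.2, 0.2]
finger_gap: -0.002
time: 4.55
position: [0.4758, 0.0854, 0.0503]
tool_rot: [0.401, -3.116, -0.004]
force: [-3.1, 15.8, 2.3]
finger_gap: -0.001
```

Contact at 16 N, at press y ≈ 0.173, which is where home should be. I'll press briefly, back off, lift, and look.

```bash
python3 -m jog '[[[0,-0.001,0],0],[[0,0,0],0],[[0,0,0],0]]'; python3 -m jog '[[[0,0.01,0],0],[[0,0.03,0],0],[[0,0.03,0],0],[[0,0.02,-0.03],0],[[0,0.0,-0.05],0],[[0,0,-0.05],0],[[0,0,-0.05],0],[[0,0,-0.05],0],[[0,0,0],0]]' 0.085 60; python3 - <<'E'
from h import *
s=state(); M=R.from_rotvec(s['tool_rot']).as_matrix(); print(M.round(3),s['position'],s['joints'].round(2),s['force'])
for n in("scene","top"):
    p,d=viewer.snapshot(n); np.savez(f"pics/{n}3.npz",p=p,d=d)
    h=cv2.cvtColor(p,cv2.COLOR_RGB2HSV); H,S,V=[h[...,i].astype(int) for i in range(3)]
    for nm,m in(("red",((H<6)|(H>174))&(S>200)&(V>100)),("blue",(H>105)&(H<125)&(S>150)&(V>50))):
        k,l,st,c=cv2.connectedComponentsWithStats(m.astype(np.uint8))
        for i in range(1,k):
            if st[i,4]<15: continue
            v,u=np.where(l==i); P=pts(n,np.c_[u,v],d[v,u]); P=P[d[v,u]>0]
            print(n,nm,st[i],c[i].round(1),np.median(P,0).round(3),P.min(0).round(3),P.max(0).round(3))
            if nm=='blue': print(np.array(cv2.minAreaRect((P[:,:2]*1000).astype(np.float32))[0]))
    cv2.imwrite(f"pics/{n}3.png",p[:,:,::-1])
E
```

```text
time: 4.85
position: [0.4759, 0.0853, 0.0503]
tool_rot: [0.4, -3.116, -0.005]
force: [-4.1, 21.9, 1.7]
finger_gap: 0.001
time: 5.75
position: [0.4567, 0.171, 0.2872]
tool_rot: [-0.402, 3.105, 0.003]
force: [-0.1, 0.3, -0.4]
finger_gap: 0.995
[[-0.967 -0.255  0.011]
 [-0.254  0.967  0.003]
 [-0.011  0.001 -1.   ]] [0.45673962 0.17097646 0.28716199] [ 0.36  0.08  1.86 -0.    1.2  -1.47] [-0.1119542   0.26363085 -0.43159773]
scene red [227 155   9  23 169] [231.  165.9] [ 0.467 -0.062  0.239] [ 0.458 -0.067  0.207] [ 0.477 -0.047  0.257]
scene red [372 306  29  25 572] [386.  318.4] [ 0.629 -0.427  0.026] [ 0.598 -0.458  0.021] [ 0.66  -0.396  0.033]
scene blue [207 183  24  24 244] [218.3 194.3] [0.476 0.06  0.061] [0.44  0.046 0.036] [0.512 0.075 0.077]
[475.2638855   59.69252777]
top red [356 199  18  18 230] [364.7 207.5] [ 0.629 -0.424  0.028] [ 0.599 -0.452  0.02 ] [ 0.659 -0.396  0.035]
top red [238 229   7   8  36] [241.2 232.3] [ 0.469 -0.057  0.256] [ 0.459 -0.064  0.252] [ 0.478 -0.047  0.262]
top blue [207 225   4  21  30] [208.2 234.9] [0.48  0.063 0.074] [0.449 0.053 0.068] [0.51  0.071 0.081]
[479.2729187   62.84938431]
```

View pics/scene3.png

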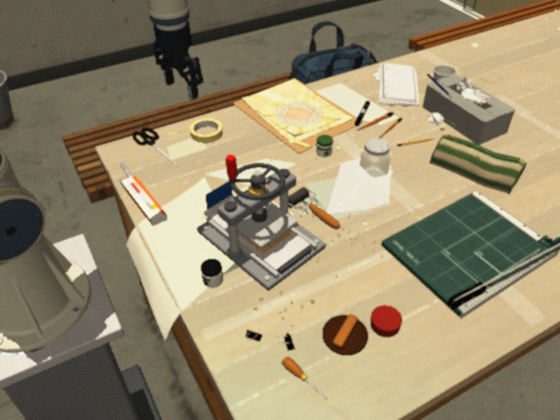

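View pics/top3.png

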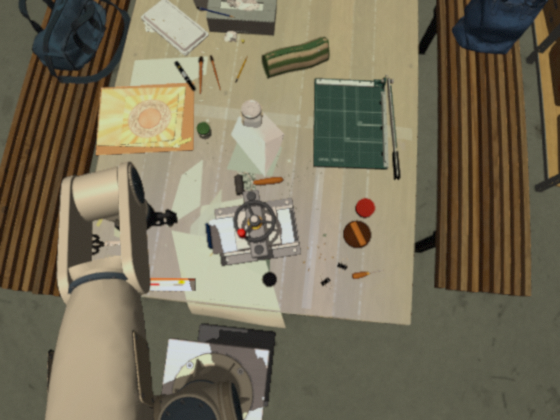

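The bed is home, with the blue plate seen at (0.478, 0.062), and the red handle has not moved. Next I'll move above the handle.

```bash
python3 - <<'E'
from h import *
for n,uv in(("top",[[241.25,232.2]]),):
    print(onz(n,uv,.252))
print(onz("scene",[[231,165.9]],.229), proj("scene",[[.468,-.055,.229]]),proj("top",[[.468,-.055,.256]]))
s=state(); M=R.from_rotvec(s['tool_rot']).as_matrix(); print(M.T@(np.array([.468,-.055,.287])-s['position']))
E
```

```text
[[ 0.46982907 -0.05572443  0.252     ]]
[[ 0.47049412 -0.05201982  0.229     ]] [[230.54188964 167.02062446]] [[240.78069812 232.59131201]]
[ 0.04363811 -0.22111175 -0.00564121]
```

```bash
python3 -m jog '[[[0.007,-0.037,0],0],[[0.007,-0.037,0],0],[[0.007,-0.037,0],0],[[0.007,-0.037,0],0],[[0.007,-0.037,0],0],[[0.007,-0.037,0],0],[[0,0,0],0],[[0,0,0],0]]'; python3 - <<'E'
from h import *
s=state(); M=R.from_rotvec(s['tool_rot']).as_matrix(); print(s['position'],M.T@(np.array([.469,-.055,.216])-s['position']))
p,d=viewer.snapshot("scene");cv2.imwrite("pics/scene4.png",cv2.resize(p[80:280,120:360,::-1],None,fx=3,fy=3))
E
```

```text
time: 6.65
position: [0.4683, -0.056, 0.2786]
tool_rot: [0.399, -3.113, -0.001]
force: [0.3, 0.4, -0.6]
finger_gap: 0.996
[ 0.46833503 -0.05602299  0.27859356] [-0.00108179  0.00074372  0.06259169]
```

View pics/scene4.png

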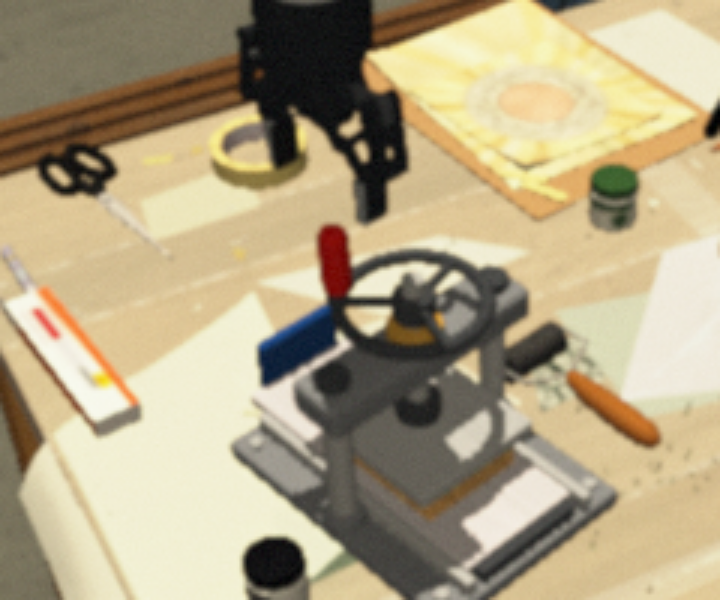

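The open fingers, with tips near (283,155) and (370,210), straddle the handle at (333,240). I'll lower and grip with 60 N.

```bash
python3 -m jog '[[[-0.001,0.001,0.02],0],[[0,0,0.02],0],[[0,0,0.015],0],[[0,0,0.007],0],[[0,0,0],0]]'; python3 -m jog '[[[0,0,0],0],[[0,0,0],0],[[0,0,0],0],[[0,0,0],0],[[0,0,0],0],[[0,0,0],0],[[0,0,0],0]]' 0.0 60;  python3 - <<'E'
from h import *
s=state(); M=R.from_rotvec(s['tool_rot']).as_matrix(); print(s['position'],s['force'],s['torque'])
p,d=viewer.snapshot("scene");cv2.imwrite("pics/scene5.png",cv2.resize(p[80:280,120:360,::-1],None,fx=3,fy=3))
E
```

```text
time: 7.2
position: [0.4692, -0.0533, 0.2171]
tool_rot: [0.405, -3.113, -0.001]
force: [-0.3, 0.7, 0.4]
finger_gap: 0.995
time: 7.9
position: [0.4701, -0.0542, 0.2188]
tool_rot: [-0.402, 3.115, 0.0]
force: [-1.8, 0.2, 6.1]
finger_gap: 0.26
[ 0.47007402 -0.0541733   0.21883972] [-1.77904561  0.17916765  6.14602364] [0.16364322 0.3501949  0.02304525]
```

View pics/scene5.png

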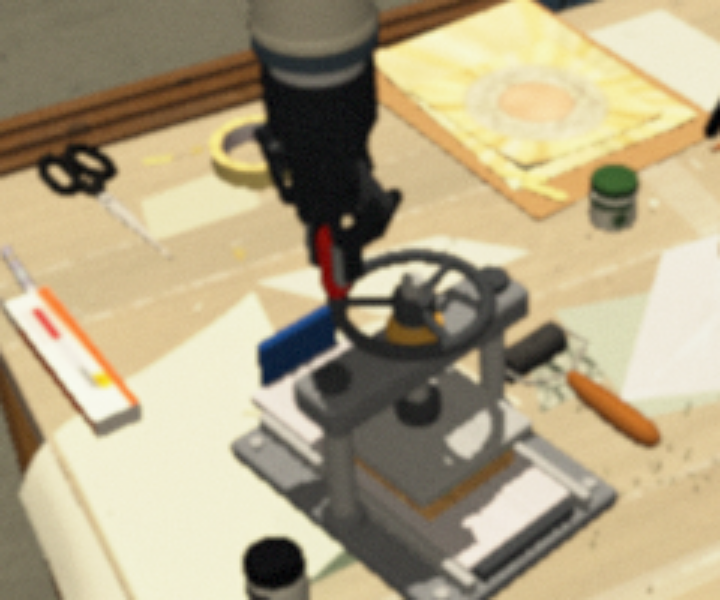

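Gripped: gap 22 mm, and red shows between the fingers at (325,265). Now I'll compute the clockwise shifts.

```bash
cat > arc.py <<'E'
import sys
from h import *
C=np.array([.516,-.0825]) if len(sys.argv)<5 else np.array([float(sys.argv[3]),float(sys.argv[4])])
step=np.deg2rad(float(sys.argv[1])); n=int(sys.argv[2])
s=state(); M=R.from_rotvec(s['tool_rot']).as_matrix()[:2,:2]; p=s['position'][:2]-C
a=np.arctan2(p[1],p[0]); print("r",np.hypot(*p),"ang",np.rad2deg(a),s['force'].round(1),s['finger_gap'].round(3),s['position'].round(4),s['joints'][5].round(2))
for i in range(n):
    q=.055*np.array([np.cos(a+step*(i+1)),np.sin(a+step*(i+1))]); q0=.055*np.array([np.cos(a+step*i),np.sin(a+step*i)])
    print((M.T@(q-q0)*1000).round(1),end=' ')
print()
E
python3 arc.py -20 18
```

```text
Traceback (most recent call last):
  File "arc.py", line 6, in <module>
    a=np.arctan2(p[1],p[0]); print("r",np.hypot(*p),"ang",np.rad2deg(a),s['force'].round(1),s['finger_gap'].round(3),s['position'].round(4),s['joints'][5].round(2))
                                                                                            ^^^^^^^^^^^^^^^^^^^^^
AttributeError: 'float' object has no attribute 'round'
```

```bash
sed -i "s/s\['finger_gap'\].round(3)/s['finger_gap']/" arc.py; python3 arc.py -20 18
```

```text
r 0.053939175288956434 ang 148.33570175962566 [-1.7  0.9  5.5] 0.2560766174887027 [ 0.4701 -0.0542  0.2189] -1.95
[-15.9  10.6] [-18.6   4.5] [-19.   -2.1] [-17.1  -8.5] [-13.2 -13.8] [ -7.7 -17.5] [ -1.2 -19.1] [  5.4 -18.3] [ 11.3 -15.4] [ 15.9 -10.6] [18.6 -4.5] [19.   2.1] [17.1  8.5] [13.2 13.8] [ 7.7 17.5] [ 1.2 19.1] [-5.4 18.3] [-11.3  15.4]
```

```bash
python3 -m jog '[[[-0.0159,0.0106,0],0],[[-0.0186,0.0045,0],0],[[-0.019,-0.0021,0],0],[[-0.0171,-0.0085,0],0],[[0,0,0],0]]'; python3 arc.py -20 14
```

```text
time: 8.45
position: [0.5405, -0.0306, 0.219]
tool_rot: [-0.402, 3.111, 0.003]
force: [7.9, 9.2, 1.1]
finger_gap: 0.259
r 0.057381838194494765 ang 64.76088711712579 [7.9 9.2 1.1] 0.2593290902103072 [ 0.5405 -0.0306  0.219 ] -1.89
[-12.3 -14.6] [ -6.5 -17.9] [ -0.  -19.1] [  6.5 -18. ] [ 12.3 -14.6] [16.5 -9.6] [18.8 -3.3] [18.8  3.3] [16.5  9.5] [12.3 14.6] [ 6.5 17.9] [ 0.  19.1] [-6.5 18. ] [-12.3  14.6]
```

```bash
python3 arc.py -20 14 .518 -.081
```

```text
r 0.05518463339225025 ang 65.97519465518099 [7.9 9.2 1.1] 0.2593290902103072 [ 0.5405 -0.0306  0.219 ] -1.89
[-12.6 -14.4] [ -6.9 -17.8] [ -0.4 -19.1] [  6.1 -18.1] [ 12.  -14.9] [16.3 -9.9] [18.7 -3.7] [18.9  2.9] [16.7  9.2] [12.6 14.4] [ 6.9 17.8] [ 0.4 19.1] [-6.1 18.1] [-12.   14.9]
```

```bash
python3 -m jog '[[[-0.0034,0,0],0],[[-0.0126,-0.0144,0],0],[[-0.0069,-0.0178,0],0],[[-0.0004,-0.0191,0],0],[[0.0061,-0.0181,0],0],[[0,0,0],0]]'; python3 arc.py -20 14 .518 -.081
```

```text
time: 9.05
position: [0.5708, -0.0971, 0.2188]
tool_rot: [0.4, -3.114, 0.001]
force: [-5.1, -0.8, 8.2]
finger_gap: 0.256
r 0.05516092378307745 ang -16.929298325719987 [-5.1 -0.8  8.2] 0.25554799926700555 [ 0.5708 -0.0971  0.2188] -2.0
[ 12.7 -14.3] [16.8 -9.1] [18.9 -2.8] [18.7  3.8] [16.3 10. ] [11.9 15. ] [ 6.  18.1] [-0.5 19.1] [-7.  17.8] [-12.7  14.3] [-16.8   9.1] [-18.9   2.8] [-18.7  -3.8] [-16.3 -10. ]
```

```bash
python3 arc.py -12 8 .518 -.081; python3 -m jog '[[[0.0067,-0.0094,0],0],[[0,0,0],0]]'; python3 arc.py -12 12 .518 -.081
```

```text
r 0.05516092378307745 ang -16.929298325719987 [-5.1 -0.8  8.2] 0.25554799926700555 [ 0.5708 -0.0971  0.2188] -2.0
[ 7.  -9.1] [ 8.8 -7.5] [10.1 -5.5] [11.  -3.3] [11.5 -0.9] [11.4  1.5] [10.8  3.9] [9.8 6. ] 
time: 9.25
position: [0.5667, -0.1069, 0.2188]
tool_rot: [0.401, -3.115, 0.0]
force: [-5.0, 0.9, 8.5]
finger_gap: 0.26
r 0.05512089893183485 ang -27.96923481830714 [-5.   0.9  8.5] 0.26046528068102226 [ 0.5667 -0.1069  0.2188] -2.02
[ 8.6 -7.6] [10.  -5.6] [11.  -3.4] [11.4 -1.1] [11.4  1.3] [10.9  3.7] [9.9 5.9] [8.5 7.8] [6.7 9.4] [ 4.6 10.6] [ 2.3 11.3] [-0.1 11.5]
```

```bash
python3 -m jog '[[[0.0086,-0.0076,0],0],[[0,0,0],0]]'; python3 -m jog '[[[0.010,-0.0056,0],0],[[0,0,0],0]]'; python3 arc.py -12 12 .518 -.081
```

```text
time: 9.45
position: [0.5604, -0.1161, 0.2188]
tool_rot: [0.402, -3.115, 0.0]
force: [-3.7, -0.2, 7.7]
finger_gap: 0.26
time: 9.65
position: [0.552, -0.1242, 0.2188]
tool_rot: [0.402, -3.116, 0.001]
force: [-2.9, -0.1, 6.8]
finger_gap: 0.262
r 0.05496568798990003 ang -51.7260301224933 [-2.9 -0.1  6.8] 0.26162424135545553 [ 0.552  -0.1242  0.2188] -2.05
[11.  -3.5] [11.4 -1.1] [11.4  1.3] [10.9  3.6] [9.9 5.8] [8.5 7.8] [6.7 9.4] [ 4.6 10.5] [ 2.3 11.3] [-0.1 11.5] [-2.5 11.2] [-4.8 10.5]
```

Turned about 202°; I'll continue.

```bash
python3 -m jog '[[[0.011,-0.0035,0],0],[[0,0,0],0]]'; python3 -m jog '[[[0.0114,-0.0011,0],0],[[0,0,0],0]]'; python3 arc.py -12 12 .518 -.081
```

```text
time: 9.85
position: [0.5421, -0.1304, 0.2188]
tool_rot: [-0.402, 3.116, -0.001]
force: [-3.9, -0.5, 7.2]
finger_gap: 0.261
time: 10.05
position: [0.531, -0.1343, 0.2188]
tool_rot: [-0.402, 3.116, -0.001]
force: [-2.1, -0.9, 7.9]
finger_gap: 0.258
r 0.05487106521443574 ang -76.25536534592743 [-2.1 -0.9  7.9] 0.2582604623307145 [ 0.531  -0.1343  0.2188] -2.08
[11.4  1.4] [10.9  3.7] [9.9 5.9] [8.4 7.8] [6.6 9.4] [ 4.5 10.6] [ 2.2 11.3] [-0.2 11.5] [-2.6 11.2] [-4.9 10.4] [-6.9  9.2] [-8.7  7.5]
```

```bash
python3 -m jog '[[[0.0114,0.0013,0],0],[[0,0,0],0]]';  python3 arc.py -12 12 .518 -.081
```

```text
time: 10.25
position: [0.5194, -0.1358, 0.2188]
tool_rot: [0.403, -3.116, 0.002]
force: [-1.9, -0.9, 8.7]
finger_gap: 0.256
r 0.054780294704369015 ang -88.56823446776885 [-1.9 -0.9  8.7] 0.255546711022946 [ 0.5194 -0.1358  0.2188] -2.09
[10.9  3.8] [9.8 6. ] [8.4 7.9] [6.5 9.5] [ 4.4 10.6] [ 2.1 11.3] [-0.3 11.5] [-2.6 11.2] [-4.9 10.4] [-7.   9.1] [-8.7  7.5] [-10.1   5.5]
```

```bash
python3 -m jog '[[[0.0109,0.0038,0],0],[[0,0,0],0]]'; python3 -m jog '[[[0.0098,0.006,0],0],[[0,0,0],0]]'; python3 arc.py -12 12 .518 -.081
```

```text
time: 10.45
position: [0.5076, -0.1347, 0.2188]
tool_rot: [0.403, -3.115, 0.002]
force: [-3.4, -2.3, 10.2]
finger_gap: 0.261
time: 10.65
position: [0.4964, -0.1313, 0.2188]
tool_rot: [0.403, -3.115, 0.002]
force: [-2.8, -1.7, 10.0]
finger_gap: 0.258
r 0.054714082371456585 ang -113.20099760010741 [-2.8 -1.7 10. ] 0.25847188814349553 [ 0.4964 -0.1313  0.2188] -2.09
[8.3 8. ] [6.4 9.5] [ 4.3 10.7] [ 2.  11.3] [-0.4 11.5] [-2.8 11.2] [-5.  10.3] [-7.1  9.1] [-8.8  7.4] [-10.1   5.4] [-11.    3.2] [-11.5   0.8]
```

```bash
python3 -m jog '[[[0.0084,0.0079,0],0],[[0,0,0],0]]'; python3 arc.py -12 12 .518 -.081
```

```text
time: 10.85
position: [0.4863, -0.1256, 0.2188]
tool_rot: [0.403, -3.115, 0.001]
force: [-3.8, 0.3, 10.1]
finger_gap: 0.263
r 0.054696240104234836 ang -125.39854700705749 [-3.8  0.3 10.1] 0.26349519757724055 [ 0.4863 -0.1256  0.2188] -2.08
[6.4 9.5] [ 4.3 10.7] [ 2.  11.3] [-0.4 11.5] [-2.8 11.1] [-5.1 10.3] [-7.1  9. ] [-8.8  7.4] [-10.2   5.4] [-11.1   3.1] [-11.5   0.8] [-11.4  -1.6]
```

```bash
python3 -m jog '[[[0.0065,0.0095,0],0],[[0,0,0],0]]'; python3 arc.py -12 12 .518 -.081
```

```text
time: 11.05
position: [0.4776, -0.1179, 0.2188]
tool_rot: [0.403, -3.115, 0.001]
force: [-4.1, -0.2, 12.0]
finger_gap: 0.257
r 0.054695340816838085 ang -137.56298209765512 [-4.1 -0.2 12. ] 0.256770500266977 [ 0.4776 -0.1179  0.2188] -2.07
[ 4.3 10.7] [ 1.9 11.3] [-0.5 11.5] [-2.8 11.1] [-5.1 10.3] [-7.1  9. ] [-8.8  7.3] [-10.2   5.3] [-11.1   3.1] [-11.5   0.7] [-11.4  -1.7] [-10.8  -4. ]
```

```bash
python3 -m jog '[[[0.0043,0.0107,-0.001],0],[[0,0,0],0]]'; python3 arc.py -12 12 .518 -.081
```

```text
time: 11.25
position: [0.4704, -0.108, 0.2189]
tool_rot: [0.403, -3.114, -0.001]
force: [-3.8, -0.2, 4.4]
finger_gap: 0.259
r 0.054711500732884444 ang -150.44296047928793 [-3.8 -0.2  4.4] 0.25900562186547876 [ 0.4704 -0.108   0.2189] -2.06
[ 1.8 11.4] [-0.6 11.5] [-3.  11.1] [-5.3 10.2] [-7.3  8.9] [-9.   7.2] [-10.3   5.2] [-11.1   2.9] [-11.5   0.6] [-11.4  -1.8] [-10.7  -4.2] [-9.6 -6.3]
```

```bash
python3 -m jog '[[[0.0019,0.0113,0],0],[[0,0,0],0]]'; python3 arc.py -12 12 .518 -.081
```

```text
time: 11.45
position: [0.4659, -0.0976, 0.2189]
tool_rot: [0.403, -3.113, -0.001]
force: [-7.0, 0.5, 6.2]
finger_gap: 0.258
r 0.05469170312216626 ang -162.3811104377625 [-7.   0.5  6.2] 0.2582270246701348 [ 0.4659 -0.0976  0.2189] -2.04
[-0.6 11.5] [-3.  11.1] [-5.2 10.2] [-7.3  8.9] [-9.   7.2] [-10.3   5.2] [-11.1   2.9] [-11.5   0.6] [-11.4  -1.8] [-10.7  -4.1] [-9.6 -6.3] [-8.1 -8.2]
```

```bash
python3 -m jog '[[[-0.0005,0.0115,0],0],[[0,0,0],0]]'; python3 arc.py -12 12 .518 -.081
```

```text
time: 11.65
position: [0.4651, -0.094, 0.2191]
tool_rot: [0.41, -3.113, 0.024]
force: [-2.1, -45.0, -5.0]
finger_gap: 0.259
r 0.05449972318381602 ang -166.2217816140359 [ -2.1 -45.   -5. ] 0.2590385688507538 [ 0.4651 -0.094   0.2191] -2.02
[-1.4 11.4] [-3.8 10.9] [-6.   9.8] [-7.9  8.4] [-9.4  6.6] [-10.6   4.5] [-11.3   2.2] [-11.5  -0.2] [-11.2  -2.6] [-10.4  -4.9] [-9.2 -7. ] [-7.5 -8.7]
```

The stop is felt: 45 N with motion blocked at −166°. I'll ease off to near zero force and note the stop angle.

```bash
python3 -m jog '[[[0.0003,-0.005,0],0],[[0,0,0],0],[[0,0,0],0]]'; python3 arc.py 20 18 .518 -.081
```

```text
time: 11.95
position: [0.4651, -0.0944, 0.2189]
tool_rot: [0.404, -3.112, 0.007]
force: [-6.0, -16.9, 3.7]
finger_gap: 0.257
r 0.05460457692077159 ang -165.7547926273281 [ -6.  -16.9   3.7] 0.2568286723449891 [ 0.4651 -0.0944  0.2189] -2.03
[ -3.1 -18.8] [ -9.4 -16.6] [-14.5 -12.4] [-17.9  -6.7] [-19.1  -0.2] [-18.    6.4] [-14.7  12.1] [-9.7 16.5] [-3.5 18.8] [ 3.1 18.8] [ 9.4 16.6] [14.5 12.4] [17.9  6.7] [19.1  0.2] [18.  -6.4] [ 14.7 -12.1] [  9.7 -16.5] [  3.5 -18.8]
```

Stop angle ≈ −165.5°. Next, counterclockwise for the first half turn.

```bash
python3 -m jog '[[[0.001,-0.003,0],0],[[-0.0031,-0.0188,0],0],[[-0.0094,-0.0166,0],0],[[-0.0145,-0.0124,0],0],[[-0.0179,-0.0067,0],0],[[0,0,0],0]]'; python3 arc.py 20 18 .518 -.081
```

```text
time: 12.55
position: [0.5252, -0.1354, 0.2189]
tool_rot: [-0.402, 3.115, 0.004]
force: [1.0, 4.4, 5.0]
finger_gap: 0.255
r 0.05483322183437186 ang -82.50720936462504 [1.  4.4 5. ] 0.2550903943504005 [ 0.5252 -0.1354  0.2189] -2.09
[-19.1   0.9] [-17.6   7.4] [-14.  13.] [-8.7 17. ] [-2.4 18.9] [ 4.2 18.6] [10.3 16.1] [15.2 11.6] [18.2  5.7] [19.1 -0.9] [17.6 -7.4] [ 14. -13.] [  8.7 -17. ] [  2.4 -18.9] [ -4.2 -18.6] [-10.3 -16.1] [-15.2 -11.6] [-18.2  -5.7]
```

```bash
python3 -m jog '[[[-0.0191,0.0009,0],0],[[-0.0176,0.0074,0],0],[[-0.014,0.013,0],0],[[-0.0087,0.017,0],0],[[-0.0024,0.0189,0],0],[[0.0042,0.0186,0],0],[[0.0103,0.0161,0],0],[[0.0152,0.0116,0],0],[[0.0182,0.0057,0],0],[[0,0,0],0]]'; python3 arc.py 20 18 .518 -.081
```

```text
time: 13.55
position: [0.5073, -0.0268, 0.219]
tool_rot: [0.404, -3.114, 0.001]
force: [-1.5, -2.5, -0.8]
finger_gap: 0.255
r 0.05525010278180619 ang 101.11735225813992 [-1.5 -2.5 -0.8] 0.2552790993654155 [ 0.5073 -0.0268  0.219 ] -1.88
[19.  -2.1] [17.1 -8.5] [ 13.2 -13.8] [  7.7 -17.5] [  1.2 -19.1] [ -5.4 -18.3] [-11.3 -15.4] [-15.9 -10.6] [-18.6  -4.5] [-19.    2.1] [-17.1   8.5] [-13.2  13.8] [-7.7 17.5] [-1.2 19.1] [ 5.4 18.3] [11.3 15.4] [15.9 10.6] [18.6  4.5]
```

```bash
python3 -m jog '[[[0.019,-0.0021,0],0],[[0.0171,-0.0085,0],0],[[0.0132,-0.0138,0],0],[[0.0077,-0.0175,0],0],[[0.0012,-0.0191,0],0],[[-0.0054,-0.0183,0],0],[[-0.0113,-0.0154,0],0],[[-0.0159,-0.0106,0],0],[[-0.0186,-0.0045,0],0],[[0,0,0],0]]'; python3 arc.py 20 18 .518 -.081
```

```text
time: 14.55
position: [0.5325, -0.1339, 0.2189]
tool_rot: [-0.402, 3.115, 0.004]
force: [0.4, 4.4, 3.9]
finger_gap: 0.256
r 0.05485024509257892 ang -74.63528537490231 [0.4 4.4 3.9] 0.25629881032916463 [ 0.5325 -0.1339  0.2189] -2.08
[-18.8   3.5] [-16.4   9.7] [-12.1  14.8] [-6.3 18. ] [ 0.2 19.1] [ 6.7 17.9] [12.4 14.5] [16.7  9.4] [18.8  3.1] [18.8 -3.5] [16.4 -9.7] [ 12.1 -14.8] [  6.3 -18. ] [ -0.2 -19.1] [ -6.7 -17.9] [-12.4 -14.5] [-16.7  -9.4] [-18.8  -3.1]
```

```bash
python3 -m jog '[[[-0.0188,0.0035,0],0],[[-0.0164,0.0097,0],0],[[-0.0121,0.0148,0],0],[[-0.0063,0.018,0],0],[[0.0002,0.0191,0],0],[[0.0067,0.0179,0],0],[[0.0124,0.0145,0],0],[[0.0167,0.0094,0],0],[[0.0188,0.0031,0],0],[[0,0,0],0]]'; python3 arc.py 20 6 .518 -.081
```

```text
time: 15.55
position: [0.5001, -0.0288, 0.219]
tool_rot: [0.404, -3.115, 0.001]
force: [-1.9, -2.0, -1.8]
finger_gap: 0.258
r 0.05520214822658993 ang 108.88976888782868 [-1.9 -2.  -1.8] 0.257801260484603 [ 0.5001 -0.0288  0.219 ] -1.89
[18.5 -4.7] [ 15.8 -10.7] [ 11.2 -15.5] [  5.2 -18.4] [ -1.4 -19.1] [ -7.8 -17.4]
```

```bash
python3 -m jog '[[[0.0185,-0.0047,0],0],[[0.0158,-0.0107,0],0],[[0.0112,-0.0155,0],0],[[0.0052,-0.0184,0],0],[[0,0,0],0]]'; python3 arc.py 5 2 .518 -.081
```

```text
time: 16.05
position: [0.4642, -0.0904, 0.2189]
tool_rot: [0.401, -3.114, 0.0]
force: [-5.9, -3.6, 4.5]
finger_gap: 0.26
r 0.054643761849732034 ang -170.0566839996262 [-5.9 -3.6  4.5] 0.25957316747185205 [ 0.4642 -0.0904  0.2189] -2.02
[ 0.2 -4.8] [-0.2 -4.8]
```

```bash
python3 -m jog '[[[0.001,-0.004,0],0],[[0,0,0],0],[[0,0,0],0],[[0,0,0],0]]'; python3 arc.py 5 2 .518 -.081; python3 - <<'E'
from h import *
yp=np.array([-.252,.968,0])
for n in("scene","top"):
    p,d=viewer.snapshot(n)
    h=cv2.cvtColor(p,cv2.COLOR_RGB2HSV); H,S,V=[h[...,i].astype(int) for i in range(3)]
    for nm,m in(("red",((H<6)|(H>174))&(S>200)&(V>60)),("blue",(H>105)&(H<125)&(S>150)&(V>50))):
        k,l,st,c=cv2.connectedComponentsWithStats(m.astype(np.uint8))
        for i in range(1,k):
            if st[i,4]<10: continue
            v,u=np.where(l==i); P=pts(n,np.c_[u,v],d[v,u]); P=P[d[v,u]>0]
            print(n,nm,st[i],c[i].round(1),np.median(P,0).round(3))
    if n=="scene": cv2.imwrite("pics/scene6.png",cv2.resize(p[80:280,120:360,::-1],None,fx=3,fy=3))
    else: cv2.imwrite("pics/top6.png",p[:,:,::-1])
print(state()['joint_vel'].round(4))
E
```

```text
time: 16.45
position: [0.4648, -0.0933, 0.219]
tool_rot: [0.404, -3.115, 0.001]
force: [-3.8, -3.3, -0.1]
finger_gap: 0.257
r 0.0546395097952314 ang -166.96030147946772 [-3.8 -3.3 -0.1] 0.2570030011150278 [ 0.4648 -0.0933  0.219 ] -2.03
[-0.1 -4.8] [-0.5 -4.8] 
scene red [231 166  11  25 114] [234.  178.2] [ 0.455 -0.1    0.238]
scene red [372 306  29  30 667] [385.8 320.3] [ 0.626 -0.431  0.026]
scene blue [207 183  24  24 279] [218.3 194.2] [0.475 0.06  0.06 ]
top red [356 199  18  18 229] [364.7 207.4] [ 0.629 -0.425  0.028]
[ 0.0002 -0.0005  0.0007  0.0021 -0.0017 -0.001 ]
```

View pics/scene6.png

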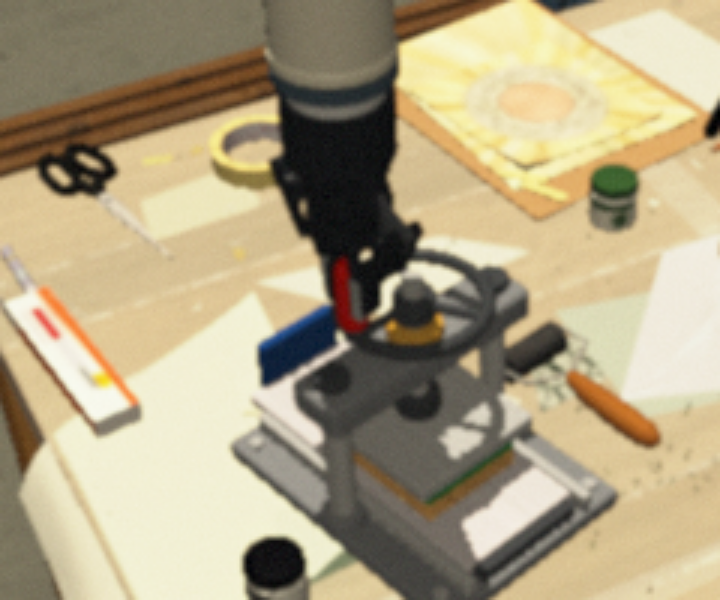

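View pics/top6.png

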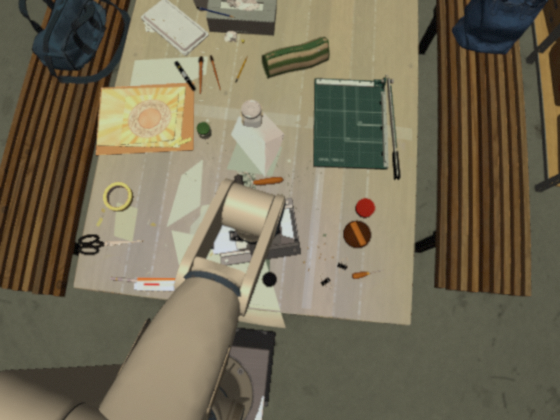

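The handle is held at (345,295) in the crop, the platen is now clear of the green block, and the blue plate is still at its home pixel (218,194). The jar, tin, pad and roller sit at their starting pixels. The wheel reads within about 2° of two turns, so I'll hand in.

```bash
python3 -c "
from station import env; print(env.sign_off())"
```

```text
the job is handed in; nothing more can be done
None
```

The job is handed in at about 16.5 s on the robot's clock, with the bed home, the wheel two turns up from its stop, and the red handle still gripped. No verdict is reported on hand-in.

- **Bed:** I pushed it by the blue plate until it met the hard stop (22 N). The plate was still at its home position in the scene camera in the last check. The top camera could not see it, because the arm was in the way.
- **Wheel:** I turned it clockwise about 317° until it met a hard stop with 45 N at the tool, then backed it off two full turns. The final handle angle was −167.0° against about −165.5° at the stop, so roughly 1.5° short of two turns (limit ±17°).
- **Grip:** The fingers held at about 22 mm opening on the 24 mm handle with a 60 N grip set. The arm was still, with outside forces of 5 N or less.
- **Loose items:** The tin measured at its starting place in the top view. In the final pictures the jar, roller and pad looked unmoved, but I did not measure them.

No check failed. The first estimate of the wheel's centre was about 2 mm off, and I corrected it from the handle's path early in the turn.

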